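# Sort the loose jigsaw pieces into their trays

## Robot

A 6-joint arm with a two-finger parallel gripper is mounted at the origin on the work surface. World frame = base frame: x ahead of the robot, y to its left, z up, the work surface at z = 0. Lengths are in m, angles in rad, forces in N, time in s.
With the tool pointing down it reaches from about 0.35 to 0.875 m from the base axis. Payload 4.2 kg.
Tool frame: the origin (TCP) lies at the very end of the fingers, on their centre line; the grasp point (between the pads) lies 19 mm behind it; z points along the fingers, y is the line along which they close (so a half turn about z gives the same grasp; the last joint's range is limited). The gripper opens to 87 mm and grips with 3 to 60 N. Pads are 19 mm wide; open, the fingers measure 117 mm over their backs; the gripper's body (75 mm by 190 mm) begins 51 mm behind the grasp point.
Start: joints at [-0.857, 0.385, 0.008, 0, -1.194, -0.259], TCP at [0.275, -0.561, 0.223] pointing down, gripper open.
Joint ranges: [-3.14, 3.14], [-1.21, 2.06], [-1.07, 1.41], [-3.16, 2.05], [-2.99, -0.16], [-3.1, 3.1]. Speed limits (rad/s): [2.79, 2.79, 3.14, 3.14, 3.14, 3.14].

## Interface

Orientations are given as a unit quaternion [x, y, z, w].
In Python, from station import state, grab_frame, hand_in gives the robot as it stands.
- The arm moves only by the tool servo_tool, never from a script. Its argument "motion" is a list of rows, each a list of 2 entries, a list of its own where there are three numbers: the shift along the tool's x, y, z in mm, then the turn about the tool's z in rad. A call has 1 to 5 rows; each row is the pose to reach, as a shift and turn from the pose commanded when the call began, along the tool's axes at that moment; what a row does not reach only later rows make up. A row lasts 1/8 s, in which the tool goes at most 62.5 mm and 10.7 degrees, less where a joint would pass 70% of its speed; a pose out of reach is approached as far as the arm can. A call with a gripper value outside its range is refused whole. "grip" is the finger opening in mm, from 0 to 87, set as the call begins (left out, the last holds). The fingers move at their own pace and stop on an object; "force" is the grip in N (left out, the last holds). Time passes only in rows, so rows that repeat a pose let the fingers close. It gives the time, the measured TCP pose, the force, the opening and the grip force at its end, in the units of the state.
- state(): the state, without advancing time (a new reading comes with each control period).
- grab_frame(name): name is "side" or "top"; returns a dict with "color" (384x512x3 uint8, red, green, blue), "camera_matrix" (3x3 intrinsics, pixels), "xyz" and "attitude" of the camera in the world. Camera axes: x right, y down, z forward; pixel columns grow to the right and rows downward; lengths in m; the calibration is good to about 2 mm. A picture is of the moment at which its call begins. There is no depth.
- hand_in(): hands the job in; it is judged then, once.
The state is a dict: "time_s": time; "joint_positions": joint angles; "qvel": joint speeds; "effort": joint torques, N m; "position": TCP position; "tool_rot": TCP orientation; "force": force on the tool from outside, world axes, zero at the start; "moment": the same for the moment, N m; "opening": opening from 0.0 (shut) to 1.0 (fully open); "grip_force": force on a finger pad.
Only numpy, scipy, OpenCV 4.12 (cv2) and the standard library are available. Lean on these libraries where they do the work, as an engineer would, in place of code of your own. Each camera call takes 0.05 s, during which the arm holds its last target. There are 200 camera calls.

## Task

Four blank jigsaw pieces lie loose on the table between the robot and the four sorting trays: a corner piece, an edge piece, an inner piece and a curved ring piece. Put each into the tray that already holds pieces of its kind, lying flat on the felt, face up, beside the ones already there and not on top of them or on the rim. Set the pieces down rather than dropping them, and leave the loupe and the little tin standing where they are.

Things in the scene. Friction and masses are not known exactly. Their poses are not given: they have to be found in the camera images.
- corner_piece: Loose corner piece of a blank jumbo jigsaw: a 60 (x) by 50 (y) mm rectangle with no knobs; -x and -y sides straight, a round socket (mouth 10 mm, 15 deep) in the middle of the +x and +y sides. White painted wood 12 mm thick, 30 g, flat on the table, face up. Origin: centre of the underside, z up. Grip from above across y, 50 mm wide.
- edge_piece: Loose edge piece: body 60 (x) by 50 (y) mm; -x side straight, one round knob (16 mm across, sticks out 15 mm) on the +x side, a socket (mouth 10 mm) in the middle of both y sides. White painted wood 12 mm thick, 30 g, flat on the table, face up. Origin: centre of the underside, z up. Grip from above across y, 50 mm wide.
- inner_piece: Loose inner piece: body 60 (x) by 50 (y) mm; a round knob (16 mm across, sticks out 15 mm) on both x sides, so 89 mm long, and a socket (mouth 10 mm) in the middle of both y sides. White painted wood 12 mm thick, 30 g, flat on the table, face up. Origin: centre of the underside, z up. Grip from above across y, 50 mm wide.
- ring_piece: Loose curved piece, a 32 degree sector of a ring of radii 100 and 150 mm, convex side to +y, knob at the +x end, socket in the -x end; spans x -42 to 49, y -29 to 25 mm. White painted wood 12 mm thick, 30 g, flat on the table, face up. Origin: centre of the underside, z up. Grip from above across y, 51 mm wide at the middle.
- corner_tray: Tray for corner pieces: wood, 200 (x) by 130 (y) mm, rim 5 mm thick, 16 high, grey felt floor 4 mm above the table; fixed. At its +x end (x 38 to 88 mm) lie two white corner pieces (no knobs), one on the other, fixed, top 28 mm above the table. Floor free at x -95 to 38, y -60 to 60 mm. Origin: centre of its underside, on the table; z up, +x away from the robot.
- edge_tray: Tray for edge pieces: wood, 200 (x) by 130 (y) mm, rim 5 mm thick, 16 high, grey felt floor 4 mm above the table; fixed. At its +x end (x 38 to 88 mm) lie two white edge pieces (one knob, to +y), one on the other, fixed, top 28 mm above the table. Floor free at x -95 to 38, y -60 to 60 mm. Origin: centre of its underside, on the table; z up, +x away from the robot.
- inner_tray: Tray for inner pieces: wood, 200 (x) by 130 (y) mm, rim 5 mm thick, 16 high, grey felt floor 4 mm above the table; fixed. At its +x end (x 38 to 88 mm) lie two white inner pieces (knobs at both ends), one on the other, fixed, top 28 mm above the table. Floor free at x -95 to 38, y -60 to 60 mm. Origin: centre of its underside, on the table; z up, +x away from the robot.
- ring_tray: Tray for ring pieces: wood, 200 (x) by 130 (y) mm, rim 5 mm thick, 16 high, grey felt floor 4 mm above the table; fixed. At its +x end (x 38 to 92 mm) lie two white curved pieces (convex to -x), one on the other, fixed, top 28 mm above the table. Floor free at x -95 to 38, y -60 to 60 mm. Origin: centre of its underside, on the table; z up, +x away from the robot.
- loupe: Folding loupe with dark steel frame, 36 by 30 mm, 39 mm high, 60 g, standing loose among the pieces; a bystander. Origin: centre of its underside.
- pin_tin: Small round metal tin with brass lid, 33 mm across, 24 mm high, 50 g, standing loose among the pieces; a bystander. Origin: centre of its underside.
There are look-alikes about, which are no part of the job. What is shaped like the inner_piece but black or orange is not meant. What is shaped like the corner_piece but green or turquoise is not meant.

How it is judged:
By the outcome, as a careful person would: the job done as asked, in the order asked, and still so for the second after the job is handed in, with the robot touching nothing.
It also fails if it takes over 93 s, if anything falls off the work surface, if the arm or the gripper's body presses on something with over 40 N, if the wrist force passes 120 N, or if a joint passes its speed limit or range.

## Working session

There is one attempt and no reset: what is moved stays moved. The work goes in short steps, Python scripts to look and compute and a tool call to move; the robot and the scene stay as the last step left them, time stands still between calls to the robot, and variables do not carry over. Pictures are saved under pics/ and viewed, at most 14 in all, crops included, and the job is handed in when it is done.

Besides the shell and the picture viewer there is one more tool, called after "Call:" as name(argument=value, ...), one argument or row to a line, values as JSON. servo_tool: Moves the arm, as the interface text tells. Its arguments: {"type":"object","properties":{"motion":{"type":"array","items":{"type":"array"}},"grip":{"type":"number"},"force":{"type":"number"}},"required":["motion"]}

```bash
mkdir -p pics; python3 - <<'E'
from station import *
import cv2,numpy as np
for n in("top","side"):
    f=grab_frame(n);cv2.imwrite(f"pics/{n}0.png",f["color"][:,:,::-1]);print(n,f["camera_matrix"],f["xyz"],f["attitude"])
s=state();print(s)
E
```

```text
top [[485.28050163   0.         250.4816857 ]
 [  0.         485.28050163 197.21189389]
 [  0.           0.           1.        ]] [0.2557448  0.01426047 1.40344618] [-0.70448943  0.70597014 -0.0580802   0.04390335]
side [[406.67287856   0.         257.62215465]
 [  0.         406.67287856 196.01151822]
 [  0.           0.           1.        ]] [ 0.02403515 -0.49324381  0.67716139] [ 0.8665543  -0.3213888   0.12889652 -0.35941421]
{'time_s': 0.1, 'joint_positions': array([-8.57387550e-01,  3.85495747e-01,  6.76926487e-03, -4.55495353e-04,
       -1.19398004e+00, -2.58582001e-01]), 'qvel': array([-0.0004319 , -0.00184143,  0.00257214,  0.00049091,  0.00048038,
       -0.00096168]), 'effort': array([-4.97462024e-04, -3.91689563e+01,  1.87935752e+01,  4.23189014e+00,
        1.34797400e-02, -6.34622961e-05]), 'position': array([ 0.27434478, -0.56097733,  0.22155888]), 'tool_rot': array([-2.25376316e-01,  9.74271297e-01,  9.43385629e-04, -2.58938173e-04]), 'force': array([-0.9687057 ,  0.52666331, -0.52837912]), 'moment': array([ 0.03908886, -0.02063519, -0.04201273]), 'grip_force': 0.0, 'opening': 0.9996099713290721}
```

View pics/top0.png

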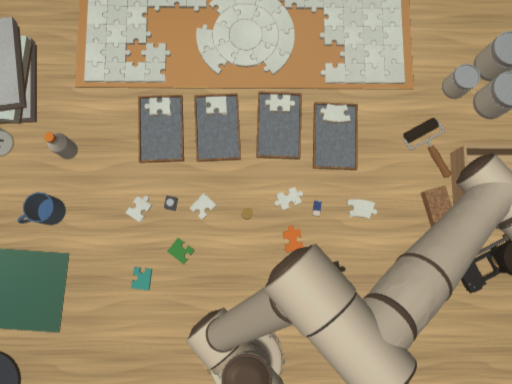

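View pics/side0.png

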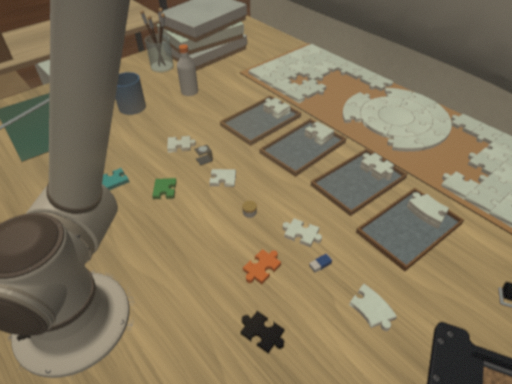

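Top view: white pieces are at (139,208), (203,206), (289,198) and (362,208). The look-alikes are green (181,251), turquoise (142,279), orange (292,240) and black (~337,267). The trays are at (161,129), (218,128), (279,126) and (335,136). The bystanders are the loupe (171,203) and tin (247,213), and there is also a blue item at (317,208). I'll measure these and check them in a close crop.

```bash
cat >h.py <<'E'
import cv2,numpy as np
from scipy.spatial.transform import Rotation as R
from station import *
def ray(f,p,z):
    p=np.atleast_2d(p).astype(float);d=np.c_[p,np.ones(len(p))]@np.linalg.inv(f["camera_matrix"]).T@R.from_quat(f["attitude"]).as_matrix().T
    o=np.array(f["xyz"]);return o+d*((z-o[2])/d[:,2])[:,None]
def proj(f,X):
    c=(np.atleast_2d(X)-f["xyz"])@R.from_quat(f["attitude"]).as_matrix()@f["camera_matrix"].T
    return c[:,:2]/c[:,2:]
def rectified(f,x0,x1,y0,y1,z,s=2000):
    # metric view: image up=+x, left=+y, s px/m
    w=np.array([[x1,y1],[x1,y0],[x0,y0],[x0,y1]]);d=np.c_[(y1-w[:,1])*s,(x1-w[:,0])*s].astype(np.float32)
    H=cv2.getPerspectiveTransform(proj(f,np.c_[w,np.full(4,z)]).astype(np.float32),d)
    return cv2.warpPerspective(f["color"],H,(int((y1-y0)*s),int((x1-x0)*s)),flags=cv2.INTER_CUBIC)
def white(f,box=(0,0,512,384)):
    h=cv2.cvtColor(f["color"],cv2.COLOR_RGB2HSV);m=((h[...,1]<60)&(h[...,2]>165)).astype(np.uint8)
    k=np.zeros_like(m);x0,y0,x1,y1=box;k[y0:y1,x0:x1]=m[y0:y1,x0:x1];return k
E
python3 - <<'E'
from h import *
f=grab_frame("top")
m=white(f,(100,180,400,230))
for c in cv2.findContours(m,0,2)[0]:
    if cv2.contourArea(c)<100: continue
    w=ray(f,c[:,0],.012)[:,:2];r=cv2.minAreaRect((w*1000).astype(np.float32));M=cv2.moments((w*1000).astype(np.float32).reshape(-1,1,2))
    print(cv2.boundingRect(c),np.round(r[0],1),np.round(r[1],1),round(r[2],1),M['m10']/M['m00'],M['m01']/M['m00'],M['m00'])
# trays: dark red-brown+grey
h=cv2.cvtColor(f["color"],cv2.COLOR_RGB2HSV);g=((h[...,1]<75)&(h[...,2]<140)).astype(np.uint8);k=np.zeros_like(g);k[90:175,130:365]=g[90:175,130:365]
for c in cv2.findContours(k,0,2)[0]:
    if cv2.contourArea(c)<300: continue
    w=ray(f,c[:,0],.004)[:,:2];r=cv2.minAreaRect((w*1000).astype(np.float32));print("tray",np.round(r[0],1),np.round(r[1],1),round(r[2],1),np.round(w.min(0),3),np.round(w.max(0),3))
im=rectified(f,.15,.42,-.4,.4,.012,1000);im2=rectified(f,.36,.63,-.4,.4,.02,1000)
cv2.imwrite("pics/rect.png",np.vstack([im2,im])[:,:,::-1])
E
```

```text
(348, 199, 29, 20) [ 425.  -337.6] [81.6 55. ] 88.1 426.5649923422763 -337.16281193343025 3222.248685710598
(126, 196, 25, 26) [431.1 305.4] [50.8 73.9] 57.7 427.282948624764 308.52271826042164 2446.1937773935497
(190, 193, 26, 27) [432.6 124.5] [51.4 59.5] 45.7 436.077848698756 124.54603665228461 2397.0171535889385
(275, 187, 28, 23) [ 455.7 -124.5] [50.5 86.4] 22.6 455.50347051745507 -124.31991776870932 2663.1759239569074
tray [ 645.9 -266.6] [118.4 191.3] 87.0 [ 0.549 -0.33 ] [ 0.742 -0.205]
tray [668.  252.2] [191.4 120.5] 2.4 [0.573 0.19 ] [0.763 0.315]
tray [672.2  84.8] [190.9 121.4] 2.8 [0.576 0.022] [0.766 0.148]
tray [678.9 -98.9] [120.4 191.2] 87.8 [ 0.582 -0.161] [ 0.773 -0.037]
```

View pics/rect.png

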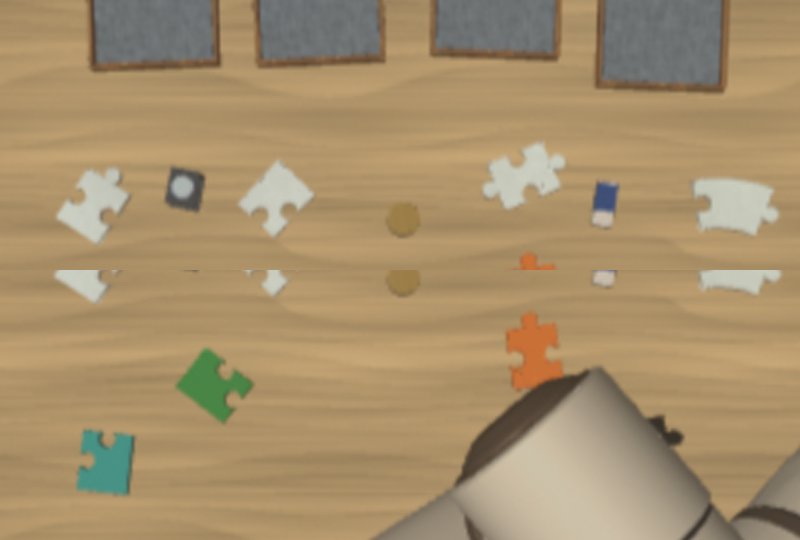

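The metric view (1 mm/px) shows, by shape: edge piece at (93,205), with one knob; corner piece at (277,197), no knobs and two sockets; inner piece at (523,175), with two knobs; ring piece at (735,205). Next I'll check one close crop of the loose pieces and the tray contents.

```bash
python3 - <<'E'
from h import *
f=grab_frame("top")
rows=[]
P=[(.431,.305),(.433,.1245),(.4555,-.1245),(.425,-.3376)]
a=np.hstack([rectified(f,x-.06,x+.06,y-.05,y+.05,.012,2000) for x,y in P])
T=[(.73,.252),(.735,.085),(.74,-.099),(.71,-.267)]
b=np.hstack([rectified(f,x-.06,x+.06,y-.05,y+.05,.028,2000) for x,y in T])
cv2.imwrite("pics/crop.png",np.vstack([a,b])[:,:,::-1])
E
```

```text
Traceback (most recent call last):
ValueError: all the input array dimensions except for the concatenation axis must match exactly, but along dimension 0, the array at index 0 has size 240 and the array at index 1 has size 239
```

```bash
sed -i 's/int((y1-y0)\*s),int((x1-x0)\*s)/round((y1-y0)*s),round((x1-x0)*s)/' h.py; python3 - <<'E'
from h import *
f=grab_frame("top")
P=[(.431,.305),(.433,.1245),(.4555,-.1245),(.425,-.3376)]
a=np.hstack([rectified(f,x-.06,x+.06,y-.05,y+.05,.012,2000) for x,y in P])
T=[(.73,.252),(.735,.085),(.74,-.099),(.71,-.267)]
b=np.hstack([rectified(f,x-.06,x+.06,y-.05,y+.05,.028,2000) for x,y in T])
cv2.imwrite("pics/crop.png",np.vstack([a,b])[:,:,::-1])
E
```

```text
(no output)
```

View pics/crop.png

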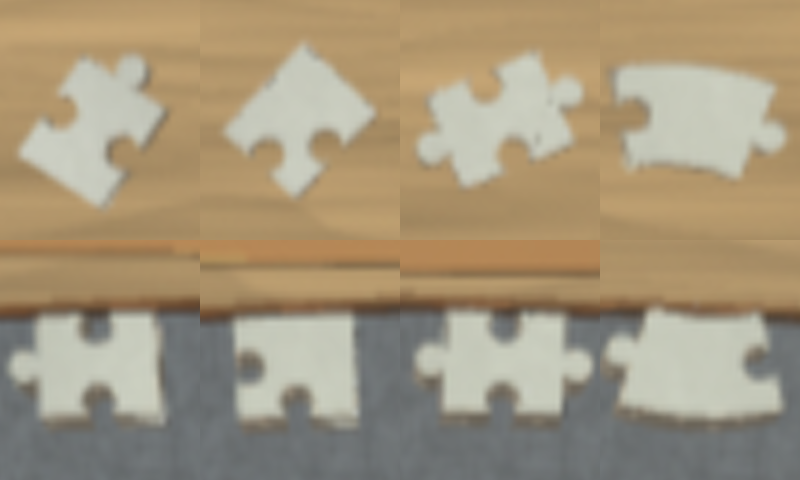

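The crop confirms the pairing. From left to right the loose pieces are edge, corner, inner and ring, and the trays opposite them hold edge (y≈.25), corner (.085), inner (-.10) and ring (-.267). Next come refined piece poses and move deltas.

```bash
cat >>h.py <<'E'
def go(x,y,z,yang=None):
    """delta (tool mm) and turn (rad) from the measured pose to the target; yang=world angle of tool y, deg (mod 180)"""
    s=state();M=R.from_quat(s["tool_rot"]).as_matrix();d=M.T@(np.array([x,y,z])-s["position"])*1000
    a=np.degrees(np.arctan2(M[1,1],M[0,1]));t=0
    if yang is not None: t=-np.radians((yang-a+90)%180-90)
    print("pos",np.round(s["position"],4),"yang",round(a,1),"delta",np.round(d,1),"turn",round(t,3),"q6",round(s["joint_positions"][5],2))
E
python3 - <<'E'
from h import *
f=grab_frame("top")
for n,(x,y) in dict(edge=(.431,.305),corner=(.433,.1245),inner=(.4555,-.1245),ring=(.425,-.3376)).items():
    im=rectified(f,x-.06,x+.06,y-.06,y+.06,.012,4000);h=cv2.cvtColor(im,cv2.COLOR_RGB2HSV)
    m=((h[...,1]<48)&(h[...,2]>150)).astype(np.uint8)
    c=max(cv2.findContours(m,0,1)[0],key=cv2.contourArea)[:,0]
    w=np.c_[(x+.06)*1000-c[:,1]/4,(y+.06)*1000-c[:,0]/4].astype(np.float32)
    r=cv2.minAreaRect(w);print(n,np.round(r[0],1),np.round(r[1],1),round(r[2],1))
    if n=="ring":
        # four corners: extreme points in diagonal directions (outer = +x world, knob at -y)
        for sx,sy in((1,1),(1,-1),(-1,1),(-1,-1)):
            k=w[:,1]>-.377*1000 if sy<0 else w[:,1]<1e9
            v=w[k];print(sx,sy,v[np.argmax(v@[sx,.6*sy])])
        # circle fit of outer arc
        v=np.array([[w[abs(w[:,1]-yy)<.3][:,0].max(),yy] for yy in np.arange(-368,-308,2)])
        A=np.c_[2*v,np.ones(len(v))];q=np.linalg.lstsq(A,(v**2).sum(1),rcond=None)[0];print("arc centre",q[:2],"R",np.sqrt(q[2]+q[0]**2+q[1]**2))
go(.425,-.337,.1,-5)
E
```

```text
edge [431. 305.] [51.9 73.8] 57.3
corner [432.5 124.7] [51.  60.1] 46.7
inner [ 455.5 -124.1] [50.2 87.7] 22.4
ring [ 425.3 -336.1] [88.9 53.2] 84.0
1 1 [ 449.75 -295.1 ]
1 -1 [ 443.25 -373.1 ]
-1 1 [ 402.25 -302.1 ]
-1 -1 [ 397.25 -356.6 ]
arc centre [ 314.23649278 -321.67764047] R 138.4104995347686
pos [ 0.2744 -0.5613  0.2222] yang 116.1 delta [-233.8  135.3  122.3] turn -1.029 q6 -0.26
```

Call:
servo_tool(
  motion=[
    [[-238,138,140],-1.03],
    [[-238,138,140],-1.03],
    [[-238,138,140],-1.03],
    [[-238,138,140],-1.03],
    [[-238,138,140],-1.03],
  ],
  grip=75,
  force=12,
)

```text
time_s: 0.92
position: [0.4287, -0.3314, 0.082]
tool_rot: [-0.644, 0.765, -0.0, 0.0]
force: [0.1, 0.2, -0.3]
opening: 0.865
grip_force: 0.0
```

```bash
python3 -c "
from h import *
go(.4277,-.3325,.03,-5.3)"
```

```text
pos [ 0.4287 -0.3314  0.082 ] yang 170.1 delta [ 1.2  0.8 52. ] turn -0.08 q6 0.19
```

Call:
servo_tool(
  motion=[
    [[1,1,40],-0.08],
    [[1,1,65],-0.08],
    [[1,1,79],-0.08],
    [[1,1,79],-0.08],
  ],
)

```text
time_s: 1.42
position: [0.4262, -0.3338, 0.0029]
tool_rot: [-0.671, 0.741, 0.001, -0.0]
force: [0.6, -0.0, 0.0]
opening: 0.862
grip_force: 0.0
```

```bash
python3 -c "
from h import *
go(.4277,-.3325,.003,-5.3)
f=grab_frame('side');cv2.imwrite('pics/g1.png',cv2.resize(f['color'][230:384,260:480],None,fx=3,fy=3)[:,:,::-1])"
```

```text
pos [ 0.4262 -0.3338  0.0029] yang 174.3 delta [-1.4 -1.4 -0.1] turn -0.006 q6 0.27
```

View pics/g1.png

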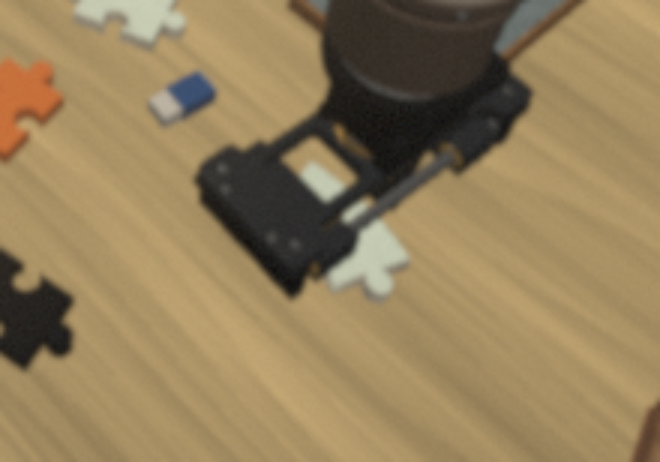

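The fingers straddle the ring piece, which shows around (360,230) in the crop. I'll close them.

Call:
servo_tool(
  motion=[
    [[0,0,0],0],
    [[0,0,0],0],
    [[0,0,0],0],
    [[0,0,0],0],
  ],
  grip=40,
  force=15,
)

```text
time_s: 1.98
position: [0.4269, -0.3339, 0.0041]
tool_rot: [-0.671, 0.741, -0.0, 0.0]
force: [-0.6, -0.2, 3.4]
opening: 0.572
grip_force: 14.9
```

Call:
servo_tool(
  motion=[
    [[0,0,-15],0],
    [[0,0,-45],0],
    [[0,0,-45],0],
  ],
)

```text
time_s: 2.35
position: [0.4285, -0.3346, 0.0516]
tool_rot: [-0.672, 0.741, -0.003, 0.001]
force: [0.5, -0.0, -0.5]
opening: 0.574
grip_force: 14.9
```

```bash
python3 - <<'E'
from h import *
T=dict(ring=(645.9,-266.6,-3.,-26),inner=(678.9,-98.9,-2.2,-28),corner=(672.2,84.8,2.8,-28),edge=(668,252.2,2.4,-35))
for n,(x,y,a,o) in T.items(): print(n,np.round((x+o*np.cos(np.radians(a)),y+o*np.sin(np.radians(a))),1))
go(.620,-.265,.048,-3)
f=grab_frame('side');cv2.imwrite('pics/g2.png',cv2.resize(f['color'][200:354,260:480],None,fx=3,fy=3)[:,:,::-1])
E
```

```text
ring [ 619.9 -265.2]
inner [650.9 -97.8]
corner [644.2  83.4]
edge [633.  250.7]
pos [ 0.4285 -0.3346  0.0516] yang 174.4 delta [ -88.  -183.8    4.5] turn -0.045 q6 0.27
```

View pics/g2.png

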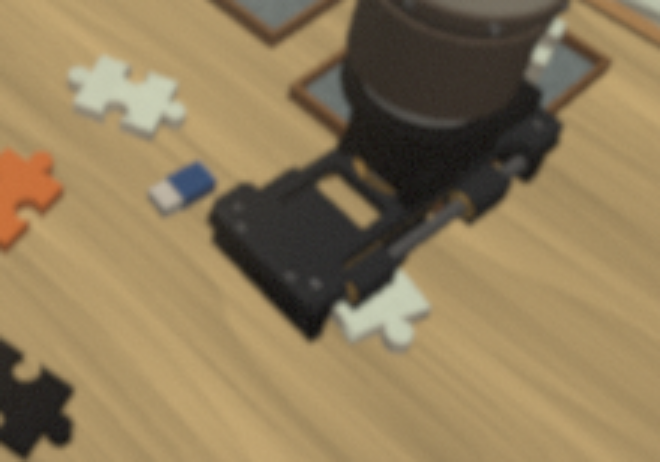

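The ring piece is held: the opening is 50 mm and the grip force 14.9 N. Moving it to the ring tray.

Call:
servo_tool(
  motion=[
    [[-88,-184,0],-0.045],
    [[-88,-184,0],-0.045],
    [[-88,-184,0],-0.045],
    [[-88,-184,0],-0.045],
    [[-88,-184,0],-0.045],
  ],
)

```text
time_s: 3.02
position: [0.618, -0.2635, 0.0472]
tool_rot: [-0.688, 0.725, 0.001, -0.001]
force: [0.0, 0.2, -1.1]
opening: 0.573
grip_force: 14.9
```

```bash
python3 -c "
from h import *
go(.620,-.265,.009,-3)"
```

```text
pos [ 0.618  -0.2635  0.0472] yang 177.0 delta [ 1.4 -2.2 38.2] turn -0.0 q6 0.11
```

Call:
servo_tool(
  motion=[
    [[1,-2,20],0],
    [[1,-2,32],0],
    [[1,-2,36],0],
    [[1,-2,38],0],
    [[1,-2,39],0],
  ],
)

```text
time_s: 3.65
position: [0.6204, -0.2655, 0.0099]
tool_rot: [-0.688, 0.726, -0.0, 0.0]
force: [0.3, -0.4, 0.1]
opening: 0.571
grip_force: 14.9
```

Call:
servo_tool(
  motion=[
    [[0,0,0],0],
  ],
)

```text
time_s: 3.78
position: [0.6205, -0.2654, 0.01]
tool_rot: [-0.688, 0.726, -0.0, 0.0]
force: [0.9, 0.4, 0.8]
opening: 0.575
grip_force: 14.9
```

Call:
servo_tool(
  motion=[
    [[0,0,1],0],
    [[0,0,2],0],
    [[0,0,2.5],0],
    [[0,0,2.5],0],
  ],
)

```text
time_s: 4.28
position: [0.6205, -0.2653, 0.0081]
tool_rot: [-0.688, 0.726, -0.0, 0.0]
force: [-2.1, 1.3, 4.7]
opening: 0.575
grip_force: 14.9
```

Call:
servo_tool(
  motion=[
    [[0,0,0],0],
    [[0,0,0],0],
    [[0,0,0],0],
    [[0,0,0],0],
  ],
  grip=72,
)

```text
time_s: 4.78
position: [0.6202, -0.2654, 0.0067]
tool_rot: [-0.688, 0.726, 0.0, -0.0]
force: [-0.9, 0.7, 0.3]
opening: 0.811
grip_force: 0.0
```

Call:
servo_tool(
  motion=[
    [[0,0,-30],0],
    [[0,0,-70],0],
    [[0,0,-70],0],
  ],
)

```text
time_s: 5.15
position: [0.6229, -0.2661, 0.0813]
tool_rot: [-0.688, 0.726, -0.004, 0.002]
force: [0.2, 0.5, -0.8]
opening: 0.825
grip_force: 0.0
```

```bash
python3 -c "
from h import *
go(.4555,-.1241,.06,22.4)"
```

```text
pos [ 0.6229 -0.2661  0.0813] yang 177.0 delta [-133.   174.9   19.6] turn -0.444 q6 0.11
```

Call:
servo_tool(
  motion=[
    [[-133,175,0],-0.444],
    [[-133,175,10],-0.444],
    [[-133,175,20],-0.444],
    [[-133,175,20],-0.444],
    [[-133,175,20],-0.444],
  ],
  grip=75,
)

```text
time_s: 5.78
position: [0.4499, -0.1222, 0.0565]
tool_rot: [0.831, -0.556, -0.001, 0.001]
force: [1.1, -0.5, -0.5]
opening: 0.862
grip_force: 0.0
```

```bash
python3 -c "
from h import *
go(.4555,-.1241,.004,22.4)
f=grab_frame('side');cv2.imwrite('pics/g3.png',cv2.resize(f['color'][140:294,250:480],None,fx=3,fy=3)[:,:,::-1])"
```

```text
pos [ 0.4499 -0.1222  0.0565] yang -157.5 delta [ 3.9 -4.6 52.4] turn 0.001 q6 0.31
```

View pics/g3.png

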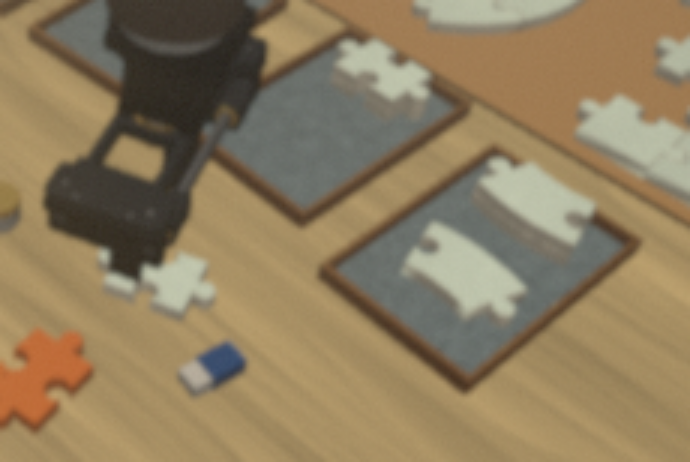

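The ring piece lies flat in its tray at about (465,270). The gripper is above the inner piece at about (160,280). I'll take a settled reading before descending.

```bash
python3 -c "
from h import *
grab_frame('side')
go(.4555,-.1241,.004,22.4)"
```

```text
pos [ 0.4534 -0.1231  0.0572] yang -157.6 delta [ 1.7 -1.5 53.2] turn 0.0 q6 0.31
```

Call:
servo_tool(
  motion=[
    [[1,-1,25],0],
    [[1,-1,45],0],
    [[1,-1,53],0],
    [[1,-1,53],0],
  ],
)

```text
time_s: 6.38
position: [0.4544, -0.1241, 0.0036]
tool_rot: [0.831, -0.557, -0.0, 0.0]
force: [-0.2, 0.3, 0.3]
opening: 0.862
grip_force: 0.0
```

Call:
servo_tool(
  motion=[
    [[0,0,0],0],
    [[0,0,0],0],
    [[0,0,0],0],
    [[0,0,0],0],
  ],
  grip=40,
)

```text
time_s: 6.88
position: [0.4543, -0.1237, 0.0045]
tool_rot: [0.831, -0.556, 0.0, -0.0]
force: [-1.2, -0.2, 2.4]
opening: 0.566
grip_force: 15.0
```

Call:
servo_tool(
  motion=[
    [[0,0,-15],0],
    [[0,0,-46],0],
    [[0,0,-46],0],
    [[0,0,-46],0],
  ],
)

```text
time_s: 7.38
position: [0.4534, -0.1237, 0.0497]
tool_rot: [0.831, -0.557, -0.0, 0.0]
force: [1.0, 0.1, -1.1]
opening: 0.568
grip_force: 15.0
```

```bash
python3 -c "
from h import *
go(.651,-.098,.05,-2.2)"
```

```text
pos [ 0.4534 -0.1237  0.0497] yang -157.6 delta [  51.4 -192.5   -0.4] turn 0.429 q6 0.31
```

Call:
servo_tool(
  motion=[
    [[51,-192,0],0.429],
    [[51,-192,0],0.429],
    [[51,-192,0],0.429],
    [[51,-192,0],0.429],
    [[51,-192,0],0.429],
  ],
)

```text
time_s: 8.0
position: [0.6498, -0.0977, 0.0479]
tool_rot: [-0.693, 0.721, 0.001, -0.001]
force: [-0.6, 0.2, -0.6]
opening: 0.569
grip_force: 15.0
```

```bash
python3 -c "
from h import *
grab_frame('side')
go(.651,-.098,.0085,-2.2)"
```

```text
pos [ 0.649  -0.0979  0.0484] yang 177.8 delta [ 0.1 -2.1 39.9] turn -0.0 q6 -0.13
```

Call:
servo_tool(
  motion=[
    [[0,-1,20],0],
    [[0,-1,32],0],
    [[0,-1,37],0],
    [[0,-1,39],0],
    [[0,-1,40],0],
  ],
)

```text
time_s: 8.68
position: [0.6522, -0.0979, 0.0105]
tool_rot: [-0.693, 0.721, -0.0, 0.0]
force: [0.6, 0.2, -0.0]
opening: 0.567
grip_force: 15.0
```

Call:
servo_tool(
  motion=[
    [[0,0,0.5],0],
    [[0,0,1],0],
    [[0,0,1],0],
  ],
)

```text
time_s: 9.05
position: [0.652, -0.0978, 0.0092]
tool_rot: [-0.693, 0.721, -0.0, 0.0]
force: [0.2, -0.2, -0.5]
opening: 0.572
grip_force: 15.0
```

Call:
servo_tool(
  motion=[
    [[0,0,0.7],0],
    [[0,0,1.5],0],
    [[0,0,1.5],0],
  ],
)

```text
time_s: 9.43
position: [0.6521, -0.0978, 0.0085]
tool_rot: [-0.693, 0.72, -0.0, 0.0]
force: [-1.7, 1.1, 4.9]
opening: 0.567
grip_force: 15.0
```

Call:
servo_tool(
  motion=[
    [[0,0,0],0],
    [[0,0,0],0],
    [[0,0,0],0],
    [[0,0,0],0],
  ],
  grip=72,
)

```text
time_s: 9.93
position: [0.6519, -0.0979, 0.0073]
tool_rot: [-0.693, 0.721, 0.0, -0.0]
force: [-0.0, 0.1, 0.4]
opening: 0.825
grip_force: 0.0
```

Call:
servo_tool(
  motion=[
    [[0,0,-30],0],
    [[0,0,-70],0],
    [[0,0,-70],0],
  ],
)

```text
time_s: 10.3
position: [0.6547, -0.0979, 0.0816]
tool_rot: [-0.694, 0.72, -0.003, 0.003]
force: [-0.1, 0.1, -0.3]
opening: 0.829
grip_force: 0.0
```

```bash
python3 -c "
from h import *
go(.4325,.1247,.06,46.2)"
```

```text
pos [ 0.6547 -0.0979  0.0816] yang 177.8 delta [-214.   230.6   19.8] turn -0.844 q6 -0.13
```

Call:
servo_tool(
  motion=[
    [[-214,230,0],-0.844],
    [[-214,230,0],-0.844],
    [[-214,230,0],-0.844],
    [[-214,230,10],-0.844],
    [[-214,230,20],-0.844],
  ],
  grip=75,
)

```text
time_s: 10.92
position: [0.4317, 0.1237, 0.0584]
tool_rot: [0.928, -0.372, 0.001, -0.001]
force: [0.5, 0.7, -0.6]
opening: 0.861
grip_force: 0.0
```

Call:
servo_tool(
  motion=[
    [[0,0,0],0],
    [[0,0,0],0],
  ],
)

```text
time_s: 11.18
position: [0.4331, 0.1227, 0.0583]
tool_rot: [0.928, -0.373, 0.0, -0.0]
force: [0.3, -0.3, 0.7]
opening: 0.86
grip_force: 0.0
```

```bash
python3 -c "
from h import *
go(.4325,.1247,.004,46.2)
f=grab_frame('side');cv2.imwrite('pics/g4.png',cv2.resize(f['color'][90:244,150:400],None,fx=3,fy=3)[:,:,::-1])"
```

```text
pos [0.4331 0.1227 0.0583] yang -133.8 delta [-1.8 -1.1 54.3] turn -0.0 q6 0.17
```

View pics/g4.png

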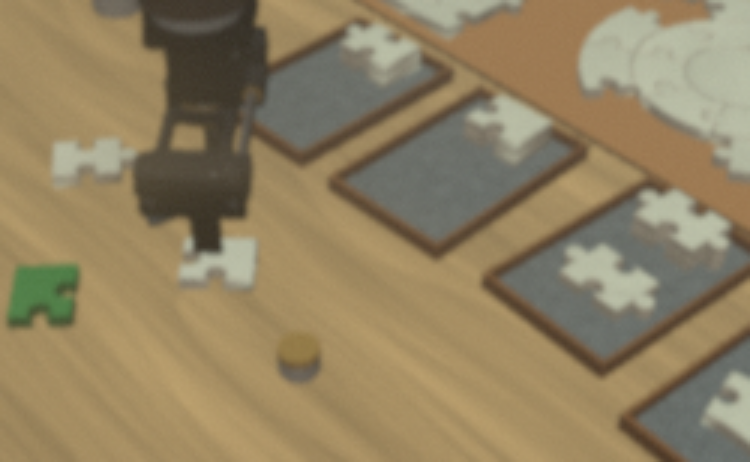

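The inner piece is placed flat at about (608,275). The gripper is over the corner piece at about (218,262), clear of the tin at (300,355).

Call:
servo_tool(
  motion=[
    [[-1,-1,25],0],
    [[-1,-1,45],0],
    [[-1,-1,54],0],
    [[-1,-1,54],0],
  ],
)

```text
time_s: 11.72
position: [0.4332, 0.123, 0.004]
tool_rot: [0.927, -0.374, -0.0, 0.001]
force: [0.2, 0.1, -0.4]
opening: 0.859
grip_force: 0.0
```

Call:
servo_tool(
  motion=[
    [[0,0,0],0],
    [[0,0,0],0],
    [[0,0,0],0],
    [[0,0,0],0],
  ],
  grip=40,
)

```text
time_s: 12.22
position: [0.433, 0.124, 0.0048]
tool_rot: [0.928, -0.373, 0.0, -0.0]
force: [0.7, 1.0, 2.9]
opening: 0.569
grip_force: 15.0
```

Call:
servo_tool(
  motion=[
    [[0,0,-15],0],
    [[0,0,-46],0],
    [[0,0,-46],0],
    [[0,0,-46],0],
  ],
)

```text
time_s: 12.72
position: [0.4323, 0.1236, 0.0501]
tool_rot: [0.928, -0.374, -0.0, 0.0]
force: [-0.2, 0.1, -1.4]
opening: 0.572
grip_force: 15.0
```

```bash
python3 -c "
from h import *
go(.644,.083,.05,2.8)"
```

```text
pos [0.4323 0.1236 0.0501] yang -133.9 delta [ 1.808e+02 -1.174e+02 -1.000e-01] turn 0.756 q6 0.16
```

Call:
servo_tool(
  motion=[
    [[181,-117,0],0.756],
    [[181,-117,0],0.756],
    [[181,-117,0],0.756],
    [[181,-117,0],0.756],
    [[181,-117,0],0.756],
  ],
)

```text
time_s: 13.35
position: [0.645, 0.0818, 0.0478]
tool_rot: [0.724, -0.69, -0.001, 0.001]
force: [-1.2, 0.8, -1.6]
opening: 0.566
grip_force: 15.0
```

Call:
servo_tool(
  motion=[
    [[0,0,0],0],
  ],
)

```text
time_s: 13.48
position: [0.6427, 0.0825, 0.0488]
tool_rot: [0.725, -0.689, -0.001, 0.002]
force: [-0.5, -0.1, -0.3]
opening: 0.572
grip_force: 15.0
```

```bash
python3 -c "
from h import *
go(.644,.083,.0085,2.8)"
```

```text
pos [0.6427 0.0825 0.0488] yang -177.1 delta [-0.4 -1.5 40.3] turn 0.002 q6 -0.33
```

Call:
servo_tool(
  motion=[
    [[0,-1,20],0],
    [[0,-1,32],0],
    [[0,-1,37],0],
    [[0,-1,39],0],
    [[0,-1,40],0],
  ],
)

```text
time_s: 14.1
position: [0.6456, 0.083, 0.0108]
tool_rot: [0.725, -0.689, 0.0, -0.0]
force: [0.3, 0.4, -0.5]
opening: 0.57
grip_force: 15.0
```

Call:
servo_tool(
  motion=[
    [[0,0,0.7],0],
    [[0,0,1.5],0],
    [[0,0,2],0],
    [[0,0,2],0],
  ],
)

```text
time_s: 14.6
position: [0.6455, 0.0828, 0.0089]
tool_rot: [0.724, -0.689, 0.0, -0.0]
force: [-1.7, -1.4, 2.0]
opening: 0.573
grip_force: 15.0
```

Contact is starting at 2 N. I'll press 0.5 mm more, release, and move on.

Call:
servo_tool(
  motion=[
    [[0,0,0.5],0],
    [[0,0,0.5],0],
  ],
)

```text
time_s: 14.85
position: [0.6455, 0.0828, 0.0088]
tool_rot: [0.724, -0.689, 0.0, -0.0]
force: [-2.5, 0.3, 5.0]
opening: 0.569
grip_force: 15.0
```

Call:
servo_tool(
  motion=[
    [[0,0,0],0],
    [[0,0,0],0],
    [[0,0,0],0],
    [[0,0,0],0],
  ],
  grip=72,
)

```text
time_s: 15.35
position: [0.6453, 0.0828, 0.0076]
tool_rot: [0.724, -0.689, -0.0, 0.0]
force: [0.3, -0.0, -0.1]
opening: 0.817
grip_force: 0.0
```

Call:
servo_tool(
  motion=[
    [[0,0,-30],0],
    [[0,0,-70],0],
    [[0,0,-70],0],
  ],
)

```text
time_s: 15.72
position: [0.648, 0.0836, 0.0819]
tool_rot: [0.725, -0.689, 0.002, -0.003]
force: [-0.6, -0.0, -0.8]
opening: 0.823
grip_force: 0.0
```

```bash
python3 -c "
from h import *
a=np.radians(-32.7)
x,y=.431-.0075*np.cos(a),.305-.0075*np.sin(a);print(x,y)
go(x,y,.06,57.3)"
```

```text
0.4246886691354102 0.30905180240358243
pos [0.648  0.0836 0.0819] yang -177.1 delta [-236.4  211.8   20.6] turn -0.95 q6 -0.33
```

Call:
servo_tool(
  motion=[
    [[-236,212,0],-0.95],
    [[-236,212,0],-0.95],
    [[-236,212,0],-0.95],
    [[-236,212,10],-0.95],
    [[-236,212,20],-0.95],
  ],
  grip=75,
)

```text
time_s: 16.35
position: [0.4252, 0.305, 0.0593]
tool_rot: [0.959, -0.285, 0.0, -0.001]
force: [0.3, 0.5, -0.7]
opening: 0.861
grip_force: 0.0
```

Call:
servo_tool(
  motion=[
    [[0,0,0],0],
    [[0,0,0],0],
  ],
)

```text
time_s: 16.6
position: [0.4263, 0.3034, 0.059]
tool_rot: [0.958, -0.288, -0.0, 0.0]
force: [0.6, 0.2, -0.1]
opening: 0.861
grip_force: 0.0
```

```bash
python3 -c "
from h import *
go(.4247,.309,.004,57.3)
f=grab_frame('side');cv2.imwrite('pics/g5.png',cv2.resize(f['color'][70:224,130:380],None,fx=3,fy=3)[:,:,::-1])"
```

```text
pos [0.4263 0.3034 0.059 ] yang -123.4 delta [-4.4 -3.8 55. ] turn -0.013 q6 0.06
```

View pics/g5.png

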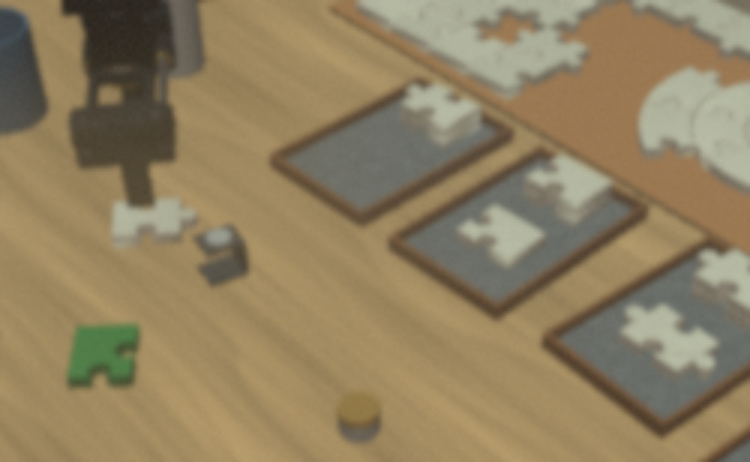

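The corner piece is flat at about (500,235), the edge piece is under the gripper at about (150,220), and the loupe is standing at (222,255).

Call:
servo_tool(
  motion=[
    [[-4,-4,25],-0.013],
    [[-4,-4,45],-0.013],
    [[-4,-4,54.5],-0.013],
    [[-4,-4,54.5],-0.013],
    [[-4,-4,54.5],-0.013],
  ],
)

```text
time_s: 17.27
position: [0.4261, 0.3091, 0.0055]
tool_rot: [0.959, -0.282, 0.0, -0.001]
force: [0.0, 0.3, 0.2]
opening: 0.862
grip_force: 0.0
```

Call:
servo_tool(
  motion=[
    [[0,0,0],0],
    [[0,0,0],0],
    [[0,0,0],0],
    [[0,0,0],0],
  ],
  grip=40,
)

```text
time_s: 17.77
position: [0.4253, 0.3091, 0.005]
tool_rot: [0.96, -0.281, 0.0, -0.0]
force: [-0.0, 0.2, 1.5]
opening: 0.567
grip_force: 15.0
```

Call:
servo_tool(
  motion=[
    [[0,0,-15],0],
    [[0,0,-56],0],
    [[0,0,-56],0],
    [[0,0,-56],0],
  ],
)

```text
time_s: 18.27
position: [0.4251, 0.3089, 0.0613]
tool_rot: [0.96, -0.282, -0.0, -0.0]
force: [0.3, 0.5, -0.9]
opening: 0.566
grip_force: 15.0
```

```bash
python3 -c "
from h import *
go(.633,.251,.05,92.4)"
```

```text
pos [0.4251 0.3089 0.0613] yang -122.7 delta [206.1 -63.7  11.2] turn -0.613 q6 0.06
```

Call:
servo_tool(
  motion=[
    [[206,-64,0],-0.613],
    [[206,-64,0],-0.613],
    [[206,-64,11],-0.613],
    [[206,-64,11],-0.613],
    [[206,-64,11],-0.613],
  ],
)

```text
time_s: 18.9
position: [0.6343, 0.2495, 0.047]
tool_rot: [1.0, 0.019, -0.001, 0.001]
force: [-0.8, -0.3, -1.3]
opening: 0.569
grip_force: 15.0
```

Call:
servo_tool(
  motion=[
    [[0,0,0],0],
  ],
)

```text
time_s: 19.02
position: [0.6321, 0.2511, 0.0485]
tool_rot: [1.0, 0.021, -0.001, 0.001]
force: [0.8, 0.6, -0.5]
opening: 0.571
grip_force: 15.0
```

```bash
python3 -c "
from h import *
go(.633,.251,.009,92.4)"
```

```text
pos [0.6321 0.2511 0.0485] yang -87.6 delta [ 1.   0.1 39.5] turn -0.0 q6 1.0
```

Call:
servo_tool(
  motion=[
    [[0,0,20],0],
    [[0,0,32],0],
    [[0,0,37],0],
    [[0,0,39],0],
    [[0,0,40],0],
  ],
)

```text
time_s: 19.65
position: [0.6335, 0.2519, 0.0103]
tool_rot: [1.0, 0.021, 0.0, -0.0]
force: [0.2, 0.1, -0.8]
opening: 0.572
grip_force: 15.0
```

Call:
servo_tool(
  motion=[
    [[0,0,0.7],0],
    [[0,0,1.5],0],
    [[0,0,2],0],
    [[0,0,2],0],
  ],
)

```text
time_s: 20.15
position: [0.6335, 0.2517, 0.009]
tool_rot: [1.0, 0.021, 0.0, -0.0]
force: [-2.2, -0.5, 4.2]
opening: 0.568
grip_force: 15.0
```

The edge piece is on the felt. Releasing it and rising clear.

Call:
servo_tool(
  motion=[
    [[0,0,0],0],
    [[0,0,0],0],
    [[0,0,0],0],
    [[0,0,0],0],
  ],
  grip=72,
)

```text
time_s: 20.65
position: [0.6332, 0.2515, 0.0075]
tool_rot: [1.0, 0.021, -0.0, 0.0]
force: [-0.6, -0.3, -0.8]
opening: 0.816
grip_force: 0.0
```

Call:
servo_tool(
  motion=[
    [[0,0,-30],0],
    [[0,0,-70],0],
    [[0,0,-110],0],
    [[-60,0,-150],0],
    [[-120,0,-150],0],
  ],
)

```text
time_s: 21.28
position: [0.5199, 0.2477, 0.16]
tool_rot: [1.0, 0.021, 0.003, -0.002]
force: [-0.2, 0.6, -0.5]
opening: 0.828
grip_force: 0.0
```

Call:
servo_tool(
  motion=[
    [[-60,0,0],0],
    [[-120,0,0],0],
    [[-120,0,0],0],
    [[-120,0,0],0],
  ],
)

```text
time_s: 21.78
position: [0.3996, 0.2423, 0.1581]
tool_rot: [1.0, 0.022, 0.001, -0.001]
force: [0.5, -0.0, 0.4]
opening: 0.827
grip_force: 0.0
```

```bash
python3 -c "
from h import *
for n in ('top','side'):
    f=grab_frame(n);c=f['color'][80:230,110:390] if n=='top' else f['color'][70:284,130:480]
    cv2.imwrite('pics/e_%s.png'%n,cv2.resize(c,None,fx=2.2,fy=2.2)[:,:,::-1])"
```

```text
(no output)
```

View pics/e_side.png

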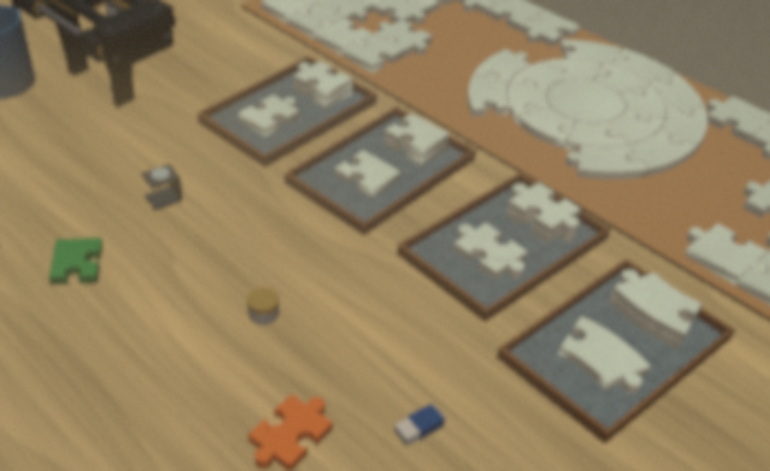

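View pics/e_top.png

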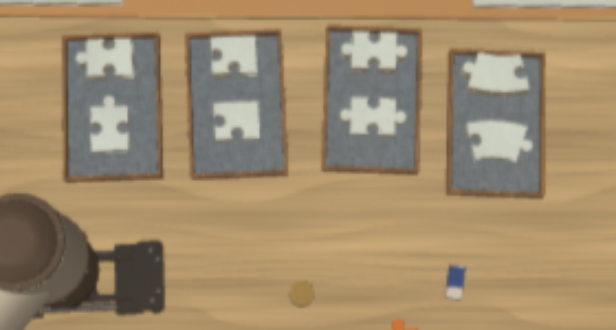

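All four pieces lie flat in their matching trays, clear of the stacks and rims: top view (109,125), (237,120), (374,116) and (499,140). The loupe and tin are still standing.

```bash
python3 -c "
from station import *
print(hand_in())"
```

```text
the job is handed in; nothing more can be done
None
```

All four pieces (corner, edge, inner and ring) were placed flat and face up in their matching trays, the loupe and tin are still standing, and the job was handed in after about 22 s of robot time; no verdict came back.

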